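# Rotate three parts between test fixture, tray and dish

### The job

The choke in the black test fixture has been measured: press the fixture's ejector lever to raise it out of its pocket, and put it in the middle of the square steel tray. The capacitor, now in the round wooden dish, goes into the fixture's pocket next, pushed fully home, and the solder spool, now in the tray, goes into the dish. Each place holds only one thing, so use the empty cork mat to set something aside; keep all three upright throughout and leave them standing the way up they are now.

Things in the scene. Friction and masses are not known exactly. Their poses are not given: they have to be found in the camera images.
- choke: Potted choke: a low grey plastic disc with a copper-coloured top and a small black centre, 50 mm in diameter, 20 mm high, about 0.14 kg. Origin at the centre of its underside, z up. At the start it sits in the fixture's pocket with its top 2 mm below the fixture's top face, so it cannot be gripped until it is raised.
- capacitor: Large electrolytic capacitor: a plain upright aluminium can 40 mm in diameter and 55 mm high, with a black top disc and two steel screw terminals (8 mm in diameter, 5 mm tall, so 60 mm in all), about 0.11 kg. Origin at the centre of its underside, z up. It starts standing in the dish.
- spool: Spool of solder: two white flanges 54 mm in diameter and 4 mm thick, with a full metallic winding 48 mm in diameter between them, 36 mm high in all, about 0.18 kg; grip it across both flanges. Origin at the centre of its underside, z up. It starts standing in the tray.
- fixture: Fixed test fixture: black block 100 x 100 mm, top 30 mm above the bench, with a central round pocket 65 mm wide. Pocket floor: a 58 mm aluminium lifter plate, its top 8 mm above the bench when down, 26 mm when the lever is fully pressed. Two lever brackets, 34 mm high, on its -x side reach 62 mm from the centre. Origin: centre of underside, at bench height; z up; the lever sticks out along its -x.
- tray: Square steel tray, fixed: 86 x 86 mm outside, walls 3 mm thick and 10 mm high, floor 3 mm above the bench. Origin: centre of its underside, at bench height.
- dish: Round dark wooden dish, fixed: 84 mm outside diameter, walls 3 mm thick and 10 mm high, floor 4 mm above the bench. Origin: centre of its underside, at bench height.
- cork: Empty square cork mat, fixed: 90 x 90 mm, 4 mm thick: the free spot. Origin: centre of its underside, at bench height.
- lever_pad (a point): Centre of the top of the black rubber thumb pad (26 x 34 mm) at the end of the ejector lever, 105 mm from the fixture's centre on its -x side. About 48 mm above the bench with the lever up; it goes down about 25 mm in a small arc when fully pressed.
- lever (a joint): Ejector lever angle: 0 rad = lever up, lifter down; 0.5 rad = fully pressed, lifter 18 mm up (36 mm per rad). About 5 to 6 N on the pad presses it. It has friction and stays where it is left, as does the lifter with a part on it; a push of about 5 N down on a part in the pocket drives the lifter down again and the lever up.

How it is judged (in metres and radians):
On the way:
1. the ejector lever is pressed and the choke rises in the fixture (value of joint lever above 0.3 rad and z of choke in the frame of fixture above 0.017 m and horizontal distance between choke and fixture below 0.015 m), for 0.1 s.
At the end, for the whole second after the job is handed in: Choke flat on the tray floor and spool flat on the dish floor, each within 15 mm of its place's centre; capacitor in the fixture's pocket with its underside at most 3.5 mm above the lifter's lowest position; all released, at rest, upright within 7 degrees, the same way up as at the start (horizontal distance between choke and tray below 0.015 m and z of choke in the frame of tray between 0 and 0.008 m and angle between each of choke, capacitor, spool's own z axis and vertical below 0.12 rad and linear speed of each of choke, capacitor, spool below 0.02 m/s and angular speed of each of choke, capacitor, spool below 0.2 rad/s and horizontal distance between capacitor and fixture below 0.015 m and z of capacitor in the frame of fixture between 0 and 0.0115 m and horizontal distance between spool and dish below 0.015 m and z of spool in the frame of dish between 0 and 0.008 m); the robot touches nothing.
It fails at once if the choke is tipped over (more than 40 degrees from upright) (angle between choke's own z axis and vertical above 0.7 rad).
It fails at once if the capacitor is tipped over (more than 40 degrees from upright) (angle between capacitor's own z axis and vertical above 0.7 rad).
It fails at once if the spool is tipped over (more than 40 degrees from upright) (angle between spool's own z axis and vertical above 0.7 rad).
It also fails if it takes over 115 s, if anything falls off the work surface, if the arm or the gripper's body presses on something with over 40 N, if the wrist force passes 120 N, or if a joint passes its speed limit or range.

### The arm

A 6-joint arm with a two-finger parallel gripper is mounted at the origin on the work surface. World frame = base frame: x ahead of the robot, y to its left, z up, the work surface at z = 0. Lengths are in m, angles in degrees, forces in N, time in s.
With the tool pointing down it reaches from about 0.3 to 0.95 m from the base axis. Payload 3.1 kg.
Tool frame: the origin (TCP) lies at the very end of the fingers, on their centre line; the grasp point (between the pads) lies r.pinch_z behind it (r.pinch_z is the distance from the TCP to the grasp point, in m); z points along the fingers, x is the direction in which the jaws open and shut, and the axes are right-handed (so a half turn about z gives the same grasp; the last joint's range is limited). The gripper opens to 85 mm and grips with 20 to 120 N. Pads are 22 mm wide; open, the fingers measure 114 mm over their backs; the gripper's body (76 mm by 85 mm) begins 54 mm behind the grasp point. The pads swing forward as they close: fully open they stand 13 mm farther back than shut.
Start: joints at [72.496, 17.653, 93.61, -0, 68.738, -3.994], TCP at [0.146, 0.608, 0.231] pointing down, gripper open.
Joint ranges: [-175.34, 175.34], [-45.06, 112.39], [2.9, 150.54], [-68.45, 248.45], [3.09, 151.38], [-168.51, 168.51]. Speed limits (degrees/s): [159.86, 159.86, 180, 180, 180, 180].

### API

Orientations are given as a 3x3 rotation matrix whose columns are the frame's x, y, z axes.
In Python, from plant import r gives the robot as it stands. The module is installed in compiled form; this text tells all that it offers.
- The arm moves only by the tool play_rows, never from a script. Its argument "targets" is text: rows parted by semicolons, each of 5 numbers parted by spaces: the shift along the world's x, y, z in cm, then the turn about the world's z in degrees, then the closure, from -1 (fully open) to 1 (shut). A call has 1 to 12 rows; each row shifts and turns the commanded pose from where the row before left it; what a row does not reach is not made up. A row lasts 1/8 s, in which the tool goes at most 62.5 mm and 10.7 degrees, less where a joint would pass 70% of its speed; a pose out of reach is approached as far as the arm can. A call with a gripper value outside its range is refused whole. The fingers move at their own pace and stop on an object; "grip_force" is the grip in N (left out, the last holds). Time passes only in rows, so rows that do not move let the fingers close. It gives the time, the measured TCP pose, the force and the opening at its end, in the units of the state.
- r.state(): the state, without advancing time (a new reading comes with each control period).
- r.snapshot(name): name is "side" or "top" or "wrist"; returns a dict with "pixels" (420x560x3 uint8, red, green, blue), "camera_matrix" (3x3 intrinsics, pixels), "rvec" (rotation vector, rad) and "tvec" (3), from world to camera coordinates, as OpenCV has them. Camera axes: x right, y down, z forward; pixel columns grow to the right and rows downward; lengths in m; the calibration is good to about 2 mm. A picture is of the moment at which its call begins. There is no depth.
- r.close_job(): hands the job in, once; it reports no verdict.
The state is a dict: "clock": time; "joint_positions": joint angles; "joint_velocities": joint speeds; "tau": joint torques, N m; "tool_pos": TCP position; "tcp_rot": TCP orientation; "contact_force": force on the tool from outside, world axes, zero at the start; "wrist_torque": the same for the moment, N m; "opening": opening from 0.0 (shut) to 1.0 (fully open).
Only numpy, scipy, OpenCV 4.12 (cv2) and the standard library are available. Lean on these libraries where they do the work, as an engineer would, in place of code of your own. Each camera call takes 0.05 s, during which the arm holds its last target.

## Working session

There is one attempt and no reset: what is moved stays moved. The work goes in short steps, Python scripts to look and compute and a tool call to move; the robot and the scene stay as the last step left them, time stands still between calls to the robot, and variables do not carry over. Pictures are saved under pics/ and viewed, and the job is handed in when it is done.

Besides the shell and the picture viewer there is one more tool, called after ">>>" as name(argument=value, ...) on one line, values as JSON. play_rows: Moves the arm, as the interface text tells. Its arguments: {"type":"object","properties":{"targets":{"type":"string"},"grip_force":{"type":"number"}},"required":["targets"]}

```bash
mkdir -p pics; cat > h.py <<'E'
import cv2,numpy as np
from plant import r
def snap(n,f):
    s=r.snapshot(n); cv2.imwrite('pics/'+f+'.png',s['pixels'][:,:,::-1]); np.savez('pics/'+f+'.npz',**s); return s
def ray(s,u,v,z):
    K=np.array(s['camera_matrix']);R=cv2.Rodrigues(np.array(s['rvec'],float))[0];t=np.array(s['tvec'],float).ravel()
    d=R.T@np.linalg.solve(K,[u,v,1]);c=-R.T@t
    return c+d*(z-c[2])/d[2]
def proj(s,p):
    return cv2.projectPoints(np.array(p,float).reshape(-1,3),np.array(s['rvec'],float),np.array(s['tvec'],float),np.array(s['camera_matrix'],float),None)[0].reshape(-1,2)
E
python3 - <<'E'
from h import *
for n in['top','side','wrist']:
    s=snap(n,n+'0'); R=cv2.Rodrigues(np.array(s['rvec'],float))[0]; print(n,-R.T@np.array(s['tvec']).ravel(),s['camera_matrix'][0])
st=r.state();print({k:np.round(v,3).tolist() for k,v in st.items()},r.pinch_z)
E
```

```text
top [ 0.41028245 -0.01369056  1.43401949] [525.49079011   0.         278.64805712]
side [ 0.34207058 -0.73875338  0.58318912] [385.79197609   0.         282.59239219]
wrist [0.07094649 0.62554088 0.37418315] [364.66989613   0.         281.06877366]
{'clock': 0.15, 'joint_positions': [72.496, 17.693, 93.67, 0.001, 68.739, -3.994], 'joint_velocities': [0.129, -0.16, -0.224, 0.019, 0.062, -0.033], 'tau': [-0.001, -41.58, -27.715, -0.0, 0.006, -0.0], 'tool_pos': [0.146, 0.607, 0.23], 'tcp_rot': [[0.234, 0.972, -0.001], [0.972, -0.234, -0.002], [-0.002, -0.0, -1.0]], 'contact_force': [0.187, -0.144, 0.263], 'wrist_torque': [-0.004, -0.048, 0.013], 'opening': 1.004} 0.0187
```

View pics/top0.png

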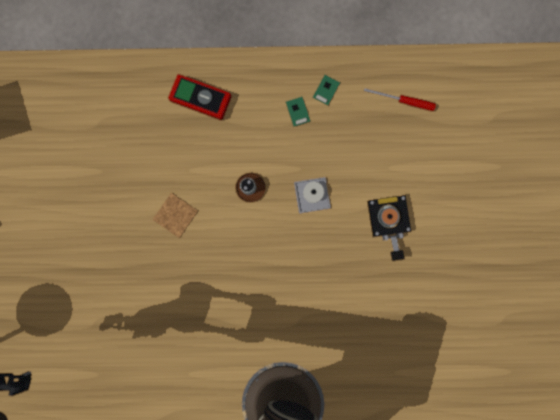

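View pics/side0.png

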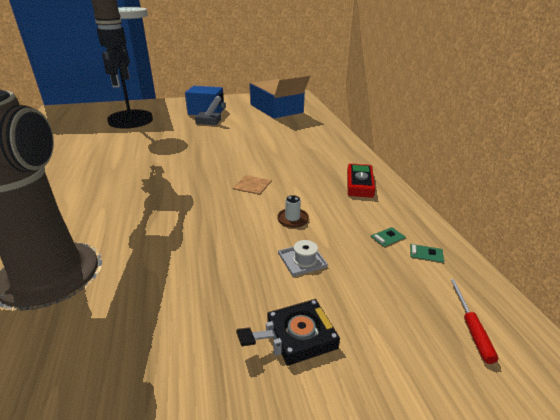

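```bash
python3 - <<'E'
import cv2
a=cv2.imread('pics/top0.png')
cv2.imwrite('pics/c1.png',cv2.resize(a[160:280,290:430],None,fx=5,fy=5,interpolation=cv2.INTER_CUBIC))
cv2.imwrite('pics/c2.png',cv2.resize(a[160:250,140:280],None,fx=5,fy=5,interpolation=cv2.INTER_CUBIC))
E
```

```text
(no output)
```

View pics/c1.png

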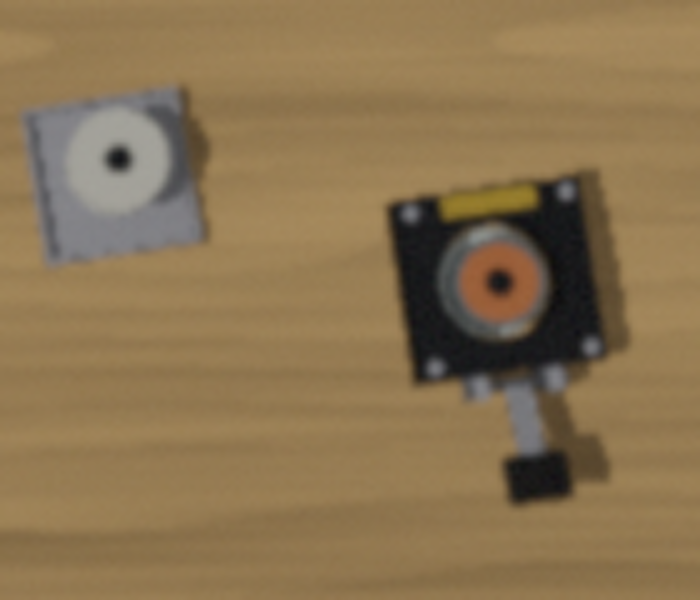

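View pics/c2.png

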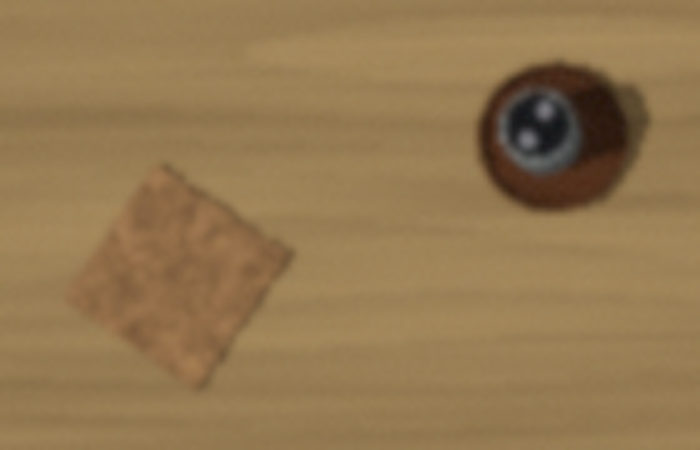

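```bash
python3 - <<'E'
from h import *
s=dict(np.load('pics/top0.npz'))
def w(pts,z,o): return np.array([ray(s,(x+.5)/5-.5+o[0],(y+.5)/5-.5+o[1],z)[:2] for x,y in pts])
o1=(290,160);o2=(140,160)
def sq(n,p,z,o):
    q=w(p,z,o);e=q[1]-q[0]+q[2]-q[3];f=q[2]-q[1]+q[3]-q[0]
    print(n,q.mean(0).round(4),'ang e',np.degrees(np.arctan2(e[1],e[0])).round(1),'f',np.degrees(np.arctan2(f[1],f[0])).round(1),np.linalg.norm(e)/2,np.linalg.norm(f)/2)
sq('fix',[(389,204),(580,178),(607,353),(417,382)],.03,o1)
sq('tray',[(24,112),(183,88),(207,240),(47,265)],.01,o1)
sq('cork',[(165,163),(295,253),(200,390),(68,298)],.004,o2)
for n,p,z,o in[('spool',(118,158),.039,o1),('choke',(500,282),.028,o1),('pad',(538,477),.048,o1),('cap',(541,128),.059,o2),('dish',(554,137),.01,o2)]: print(n,w([p],z,o).round(4))
E
```

```text
fix [ 0.4968 -0.2911] ang e -82.4 f -172.8 0.10273850455670427 0.09526712817064037
tray [ 0.5563 -0.0887] ang e -81.8 f -172.2 0.0878470111833 0.08436731609805724
cork [0.5061 0.2851] ang e -125.0 f 144.9 0.08816032858224114 0.09042703795952829
spool [[ 0.563  -0.0888]]
choke [[ 0.4953 -0.2924]]
pad [[ 0.3917 -0.3054]]
cap [[0.5786 0.0844]]
dish [[0.5795 0.0808]]
```

```bash
python3 - <<'E'
import cv2
a=cv2.imread('pics/side0.png')
cv2.imwrite('pics/c3.png',cv2.resize(a[235:365,230:350],None,fx=5,fy=4.6,interpolation=cv2.INTER_CUBIC))
cv2.imwrite('pics/c4.png',cv2.resize(a[170:235,225:320],None,fx=8,fy=8,interpolation=cv2.INTER_CUBIC))
E
```

```text
(no output)
```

View pics/c3.png

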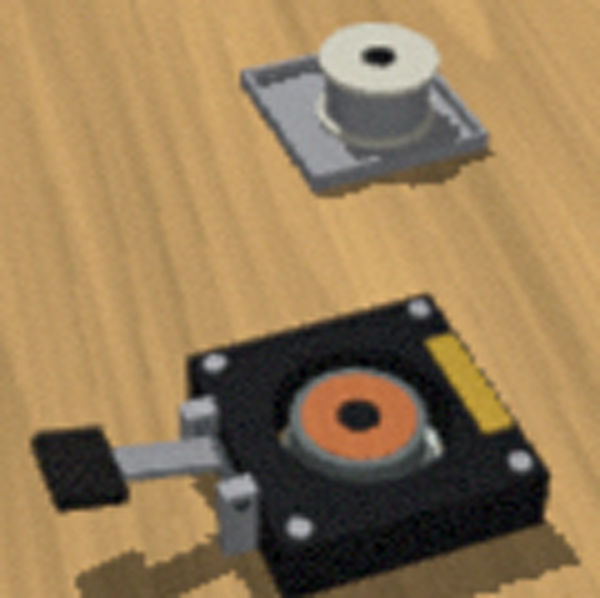

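View pics/c4.png

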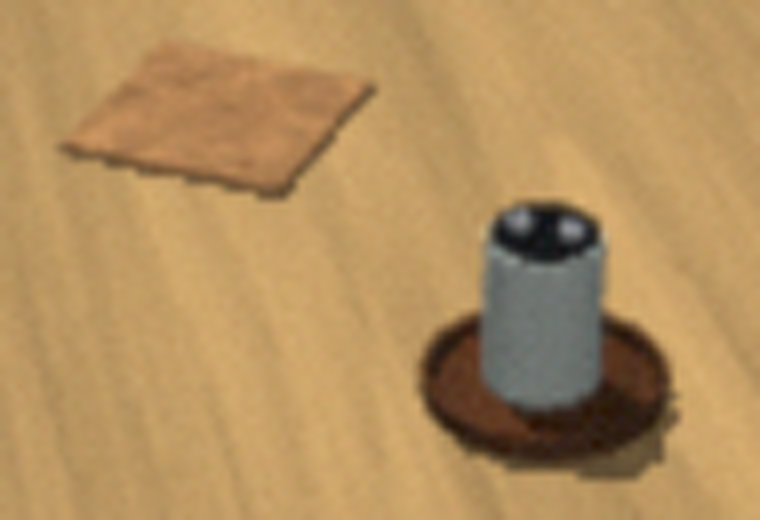

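View pics/wrist0.png

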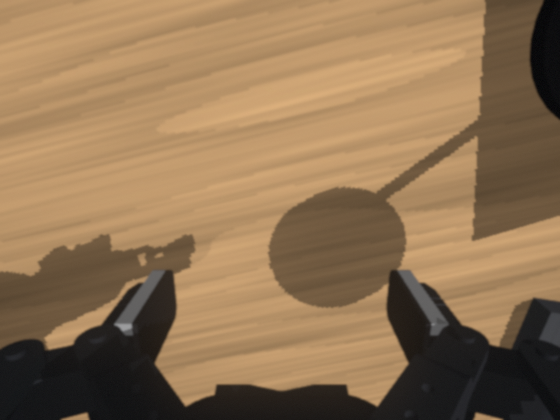

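>>> play_rows(targets="2 -3 -0.5 1.8 1;2 -3 -0.5 1.8 1;2 -3 -0.5 1.8 1;2 -3 -0.5 1.8 1;2 -3 -0.5 1.8 1;2 -3 -0.5 1.8 1;2 -3 -0.5 1.8 1;2 -3 -0.5 1.8 1;2 -3 -0.5 1.8 1;2 -3 -0.5 1.8 1;2 -3 -0.5 1.8 1;2 -3 -0.5 1.8 1", grip_force=40)

```text
clock: 1.65
tool_pos: [0.3864, 0.2466, 0.171]
tcp_rot: [[-0.142, 0.99, -0.0], [0.99, 0.142, -0.0], [-0.0, -0.0, -1.0]]
contact_force: [0.8, 0.5, 0.4]
opening: -0.002
```

>>> play_rows(targets="0.05 -5 -0.5 0 1;0.05 -5 -0.5 0 1;0.05 -5 -0.5 0 1;0.05 -5 -0.5 0 1;0.05 -5 -0.5 0 1;0.05 -5 -0.5 0 1;0.05 -5 -1 0 1;0.05 -5 -1 0 1;0.05 -5 -1 0 1;0.05 -5 -1 0 1;0.05 -5.2 -1 0 1;0 0 -1 0 1")

```text
clock: 3.15
tool_pos: [0.3923, -0.3083, 0.0815]
tcp_rot: [[-0.137, 0.991, 0.002], [0.991, 0.137, -0.003], [-0.003, 0.002, -1.0]]
contact_force: [0.2, -0.0, -0.3]
opening: 0.001
```

```bash
python3 - <<'E'
from h import *
s=snap('side','s1');a=s['pixels'][:,:,::-1]
cv2.imwrite('pics/s1c.png',cv2.resize(a[200:380,180:380],None,fx=3.3,fy=3.3,interpolation=cv2.INTER_CUBIC))
s=snap('wrist','w1');print(r.state()['tool_pos'])
E
```

```text
[ 0.39006369 -0.30337402  0.07971105]
```

View pics/s1c.png

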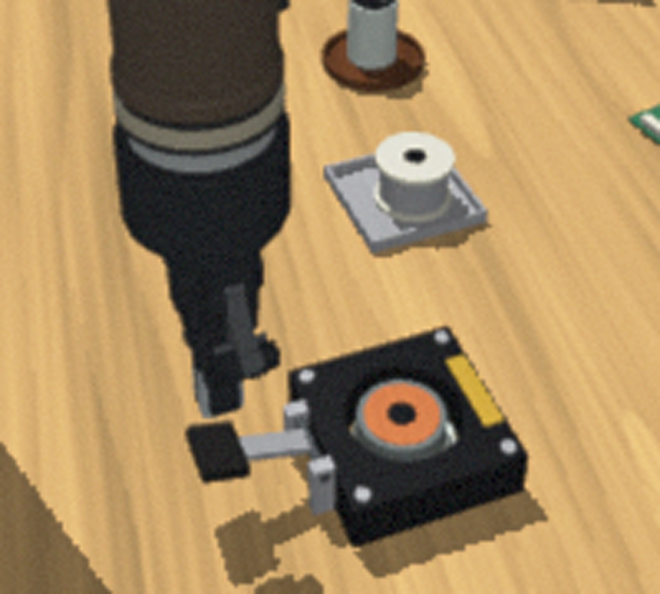

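View pics/w1.png

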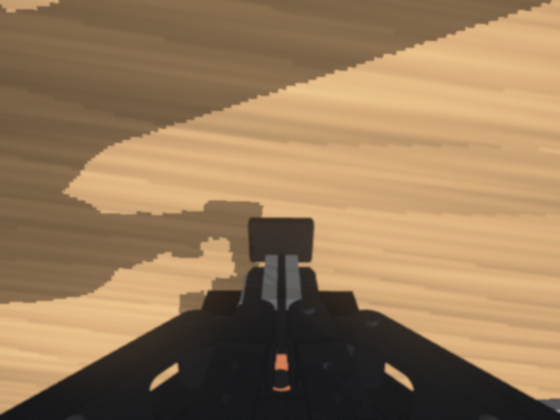

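>>> play_rows(targets="0 -0.1 -1 0 1;0 0 -1 0 1;0 0 -0.6 0 1;0 0 -0.4 0 1;0 0 -0.4 0 1;0 0 -0.4 0 1;0 0 -0.4 0 1;0 0 -0.3 0 1;0 0 -0.3 0 1;0 0 -0.3 0 1;0 0 -0.2 0 1;0 0 0 0 1")

```text
clock: 4.75
tool_pos: [0.3913, -0.3055, 0.0281]
tcp_rot: [[-0.141, 0.99, -0.0], [0.99, 0.141, -0.0], [-0.0, -0.0, -1.0]]
contact_force: [-3.0, -0.9, 2.5]
opening: -0.001
```

```bash
python3 - <<'E'
from h import *
s=snap('side','s2');a=s['pixels'][:,:,::-1]
cv2.imwrite('pics/s2c.png',cv2.resize(a[260:380,210:370],None,fx=4,fy=4,interpolation=cv2.INTER_CUBIC))
print(r.state()['tool_pos'],r.state()['contact_force'])
E
```

```text
[ 0.39133744 -0.30542167  0.02807911] [-3.49688444 -0.13149608  2.39197938]
```

View pics/s2c.png

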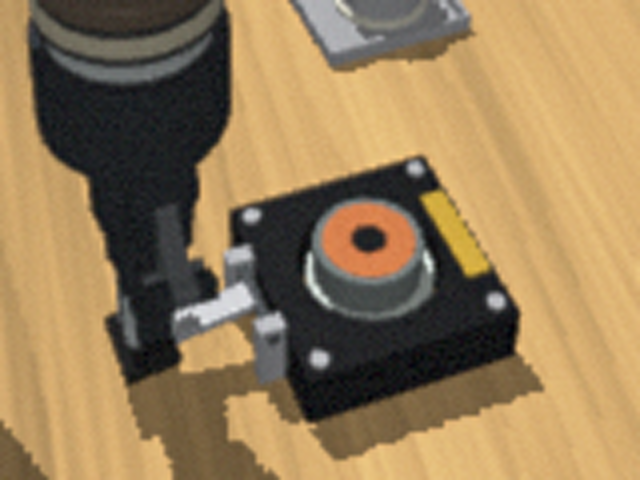

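Choke is up ~15 mm (copper top at (369,240) in the crop, its full side visible). Finish the press, then lift off.

>>> play_rows(targets="0 0 -0.2 0 1;0 0 -0.2 0 1;0 0 -0.2 0 1;0 0 -0.2 0 1;0 0 0 0 1;0 0 0 0 1")

```text
clock: 5.55
tool_pos: [0.3919, -0.3056, 0.0234]
tcp_rot: [[-0.141, 0.99, -0.001], [0.99, 0.141, 0.0], [0.001, -0.001, -1.0]]
contact_force: [-10.4, 3.7, 28.4]
opening: -0.0
```

>>> play_rows(targets="0 0 1 0 1;0 0 3 0 1;0 0 4 0 1;2.85 3.6 0.5 0 -1;2.85 3.6 0.5 0 -1;2.85 3.6 0 0 -1;2.85 3.6 0 0 -1;2.85 3.6 0 0 -1;2.85 3.6 0 0 -1;0 0 0 0 -1;0 0 0 0 -1;0 0 0 0 -1")

```text
clock: 7.05
tool_pos: [0.5617, -0.0899, 0.1098]
tcp_rot: [[-0.14, 0.99, -0.001], [0.99, 0.14, 0.0], [0.0, -0.001, -1.0]]
contact_force: [-0.2, 0.4, -0.2]
opening: 0.999
```

```bash
python3 - <<'E'
from h import *
s=snap('wrist','w3')
s=snap('side','s3');a=s['pixels'][:,:,::-1]
cv2.imwrite('pics/s3c.png',cv2.resize(a[180:380,210:370],None,fx=3,fy=3,interpolation=cv2.INTER_CUBIC))
print(r.state()['tool_pos'],r.state()['contact_force'])
E
```

```text
[ 0.56189721 -0.09016215  0.11008576] [0.49200732 0.65504184 0.36582675]
```

View pics/w3.png

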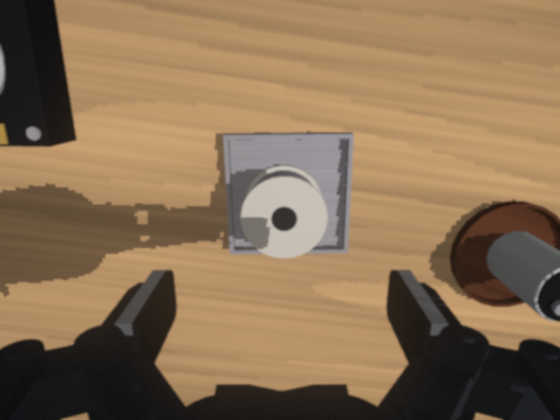

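View pics/s3c.png

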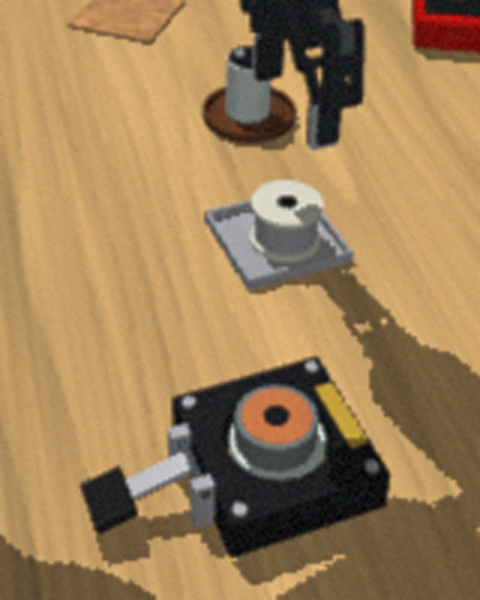

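```bash
python3 - <<'E'
from h import *
s=dict(np.load('pics/w3.npz'))
print('spool',ray(s,284,218,.039))
q=np.array([ray(s,*p,.01) for p in [(223,133),(353,133),(349,255),(231,255)]]);print('tray',q.mean(0))
print('side spool',ray(dict(np.load('pics/s0.npz' if 0 else 'pics/side0.npz')),(378.5/5)+230-.4,(56.5/4.6)+235-.4,.039))
E
```

```text
spool [ 0.56164878 -0.08801461  0.039     ]
tray [ 0.55618286 -0.08501612  0.01      ]
side spool [ 0.56288781 -0.08386423  0.039     ]
```

>>> play_rows(targets="0 0.3 -2.5 0 -1;0 0 -2.5 0 -1;0 0 -2 0 -1;0 0 -1.5 0 -1;0 0 -1 0 -1;0 0 -0.5 0 -1;0 0 0 0 1;0 0 0 0 1;0 0 0 0 1;0 0 0 0 1;0 0 0 0 1", grip_force=40)

```text
clock: 8.52
tool_pos: [0.5633, -0.0866, 0.0113]
tcp_rot: [[-0.141, 0.99, 0.002], [0.99, 0.141, -0.001], [-0.001, 0.001, -1.0]]
contact_force: [-1.7, -0.1, 6.0]
opening: 0.606
```

```bash
python3 - <<'E'
from h import *
s=snap('side','s4');a=s['pixels'][:,:,::-1]
cv2.imwrite('pics/s4c.png',cv2.resize(a[160:300,210:370],None,fx=4,fy=4,interpolation=cv2.INTER_CUBIC))
print(r.state()['tool_pos'],r.state()['contact_force'])
E
```

```text
[ 0.5633472  -0.08656712  0.01135508] [-1.68874936 -0.38427263  5.51189546]
```

View pics/s4c.png

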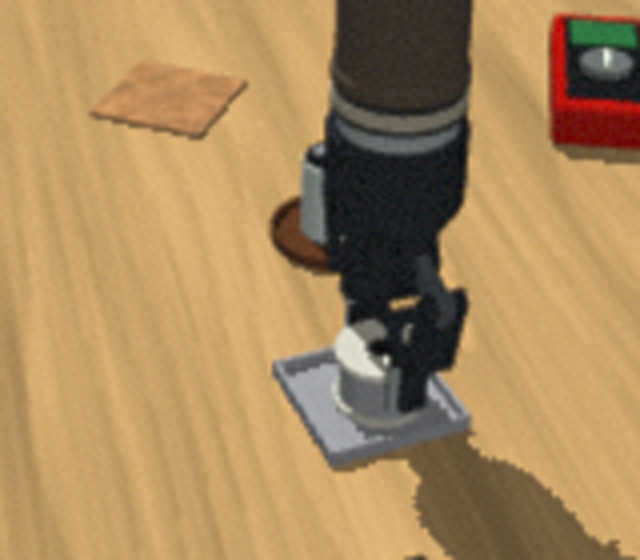

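>>> play_rows(targets="0 0 0.5 0 1;0 0 0.8 0 1;0 0 1.2 0 1;0 0 2 0 1;0 0 2.5 0 1;0 0 2.5 0 1;0 0 0.5 0 1;0 0 0 0 1")

```text
clock: 9.57
tool_pos: [0.5628, -0.0863, 0.1109]
tcp_rot: [[-0.141, 0.99, 0.001], [0.99, 0.141, -0.0], [-0.0, 0.001, -1.0]]
contact_force: [0.0, 0.0, -2.8]
opening: 0.602
```

```bash
python3 - <<'E'
from h import *
s=snap('side','s5');a=s['pixels'][:,:,::-1]
cv2.imwrite('pics/s5c.png',cv2.resize(a[160:300,210:370],None,fx=4,fy=4,interpolation=cv2.INTER_CUBIC))
print(r.state()['tool_pos'],r.state()['contact_force'])
s=snap('top','t5')
E
```

```text
[ 0.56204064 -0.08617185  0.11002467] [-0.82444342  0.95722209 -1.43456222]
```

View pics/s5c.png

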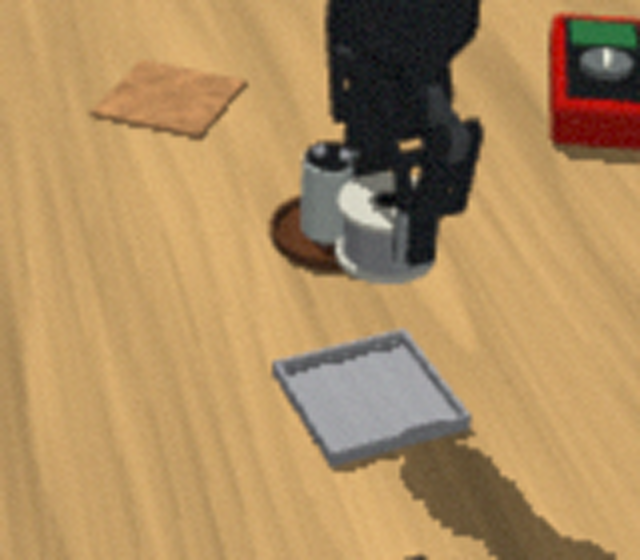

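>>> play_rows(targets="-0.3 1.5 0 0 1;-0.5 3 0 0 1;-0.5 3.5 0 0 1;-0.5 4 0 0 1;-0.6 4 0 0 1;-0.6 4 0 0 1;-0.6 4 0 0 1;-0.6 4 0 0 1;-0.5 4 0 0 1;-0.5 3 0 0 1;-0.4 2.1 0 0 1;0 0 0 0 1")

```text
clock: 11.18
tool_pos: [0.5055, 0.286, 0.1097]
tcp_rot: [[-0.143, 0.99, -0.001], [0.99, 0.143, -0.0], [-0.0, -0.001, -1.0]]
contact_force: [0.5, -0.2, -2.3]
opening: 0.605
```

```bash
python3 - <<'E'
from h import *
s=snap('side','s6');a=s['pixels'][:,:,::-1]
cv2.imwrite('pics/s6c.png',cv2.resize(a[110:250,190:350],None,fx=4,fy=4,interpolation=cv2.INTER_CUBIC))
print(r.state()['tool_pos'],r.state()['contact_force'])
s=snap('wrist','w6')
E
```

```text
[0.50576757 0.28495519 0.10970987] [-0.02574549 -0.23399462 -1.15527809]
```

View pics/s6c.png

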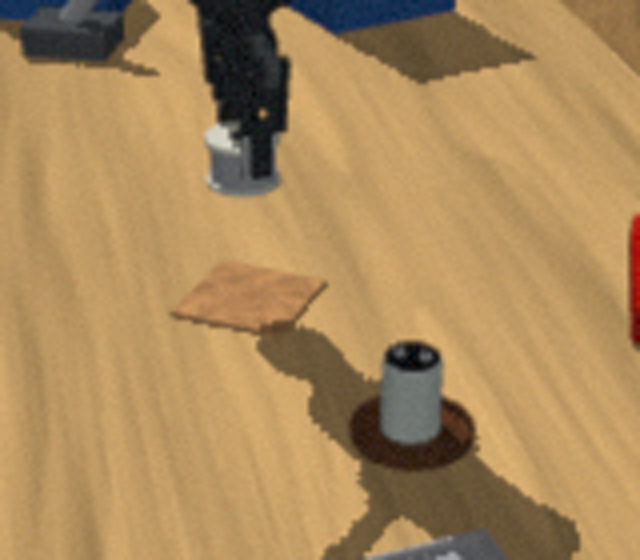

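View pics/w6.png

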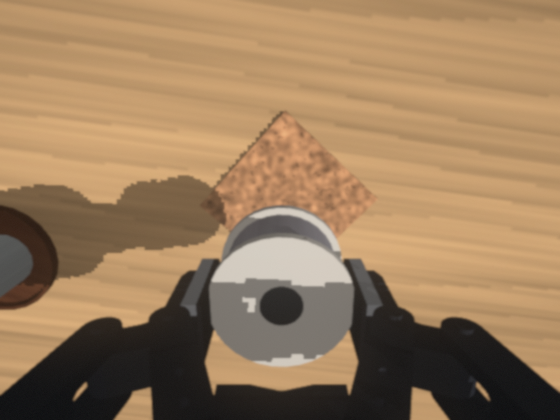

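>>> play_rows(targets="0 0 -2 0 1;0 0 -2.5 0 1;0 0 -2 0 1;0 0 -1.5 0 1;0 0 -0.8 0 1;0 0 -0.5 0 1;0 0 -0.4 0 1;0 0 0 0 1;0 0 0 0 1;0 0 0 0 0;0 0 0 0 -1;0 0 0 0 -1")

```text
clock: 12.78
tool_pos: [0.507, 0.285, 0.0138]
tcp_rot: [[-0.141, 0.99, 0.001], [0.99, 0.141, 0.0], [0.0, 0.001, -1.0]]
contact_force: [0.7, 0.2, -0.2]
opening: 0.987
```

>>> play_rows(targets="0 0 0 0 -1;0 0 1 0 -1;0 0 2 0 -1;0 0 3 0 -1;0 0 3 0 -1;0 0 1 0 -1")

```text
clock: 13.52
tool_pos: [0.5087, 0.2857, 0.1171]
tcp_rot: [[-0.141, 0.99, 0.006], [0.99, 0.141, 0.003], [0.002, 0.006, -1.0]]
contact_force: [-0.2, -0.5, -0.3]
opening: 1.002
```

```bash
python3 - <<'E'
from h import *
s=snap('side','s7');a=s['pixels'][:,:,::-1]
cv2.imwrite('pics/s7c.png',cv2.resize(a[110:250,190:350],None,fx=4,fy=4,interpolation=cv2.INTER_CUBIC))
print(r.state()['tool_pos'],r.state()['contact_force'])
s=snap('wrist','w7')
E
```

```text
[0.50862769 0.28571987 0.11717716] [0.68142412 0.57703991 0.70204851]
```

View pics/s7c.png

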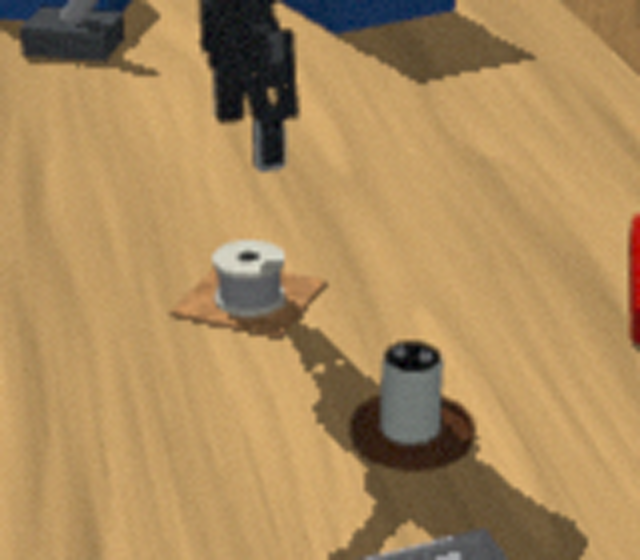

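View pics/w7.png

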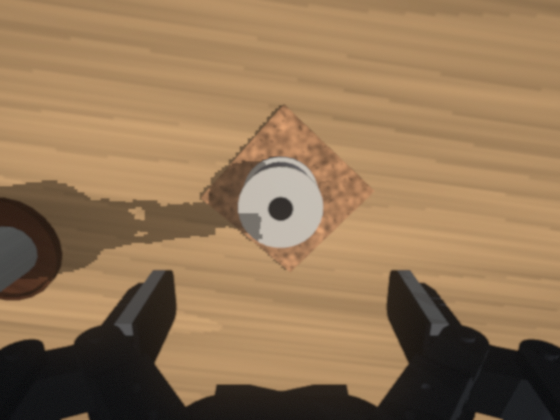

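>>> play_rows(targets="-0.1 -4 0 0 -1;-0.1 -5 0 0 -1;-0.1 -5 0 0 -1;-0.1 -5 0 0 -1;-0.1 -5 0 0 -1;-0.1 -5 0 0 -1;-0.1 -5 0 0 -1;-0.1 -5 0 0 -1;-0.1 -5 0 0 -1;-0.1 -5 0 0 -1;-0.1 -5 0 0 -1;-0.1 -3.8 0 0 -1")

```text
clock: 15.12
tool_pos: [0.4934, -0.2948, 0.1119]
tcp_rot: [[-0.14, 0.99, -0.002], [0.99, 0.14, 0.001], [0.001, -0.002, -1.0]]
contact_force: [1.0, -0.3, 0.6]
opening: 0.999
```

```bash
python3 - <<'E'
from h import *
print('spool',ray(dict(np.load('pics/w7.npz')),281,209,.040))
s=snap('side','s8');a=s['pixels'][:,:,::-1]
cv2.imwrite('pics/s8c.png',cv2.resize(a[230:370,210:370],None,fx=4,fy=4,interpolation=cv2.INTER_CUBIC))
print(r.state()['tool_pos'],r.state()['contact_force'])
s=snap('wrist','w8')
E
```

```text
spool [0.50551438 0.28543061 0.04      ]
[ 0.49390782 -0.29949653  0.11243021] [ 1.50647857 -3.00444746  0.46457585]
```

View pics/s8c.png

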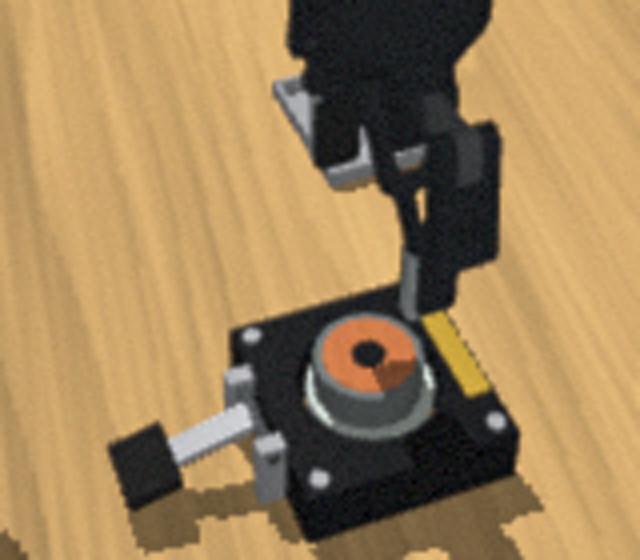

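View pics/w8.png

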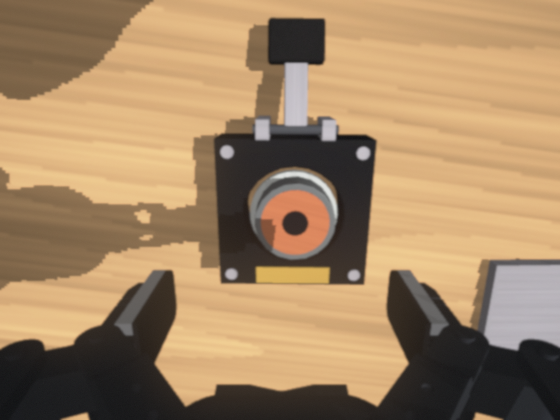

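```bash
python3 - <<'E'
from h import *
s=dict(np.load('pics/w8.npz'))
print('choke',ray(s,295,222.5,.046))
q=np.array([ray(s,*p,.03) for p in [(227,152),(363,154),(354,275),(232,274)]]);print('fix',q.mean(0),q)
s=dict(np.load('pics/s8.npz'));print('side choke',ray(s,369/4+210-.4,353/4+230-.4,.046));print(r.state()['tool_pos'])
E
```

```text
choke [ 0.49430259 -0.29097786  0.046     ]
fix [ 0.49639457 -0.29084943  0.03      ] [[ 0.45967202 -0.33855245  0.03      ]
 [ 0.44919634 -0.25435412  0.03      ]
 [ 0.53282908 -0.2432956   0.03      ]
 [ 0.54388086 -0.32719554  0.03      ]]
side choke [ 0.49522578 -0.28726712  0.046     ]
[ 0.49388605 -0.29683211  0.11228722]
```

>>> play_rows(targets="0 0 -1 0 -1;0 0 -1 0 -1;0 0 -1 0 -1;0 0 0 0 -1;0 0 0 0 -1")

```text
clock: 15.85
tool_pos: [0.4948, -0.293, 0.0833]
tcp_rot: [[-0.141, 0.99, 0.0], [0.99, 0.141, -0.0], [-0.0, 0.0, -1.0]]
contact_force: [-0.1, 0.4, 0.5]
opening: 1.003
```

>>> play_rows(targets="0 0.25 -1.5 0 -1;0 0 -1.5 0 -1;0 0 -1.2 0 -1;0 0 -0.7 0 -1;0 0 -0.4 0 -1;0 0 0 0 -1;0 0 0 0 1;0 0 0 0 1;0 0 0 0 1;0 0 0 0 1;0 0 0 0 1")

```text
clock: 17.23
tool_pos: [0.495, -0.2911, 0.0308]
tcp_rot: [[-0.141, 0.99, 0.001], [0.99, 0.141, -0.001], [-0.001, 0.001, -1.0]]
contact_force: [0.0, -0.3, 3.0]
opening: 0.563
```

```bash
python3 - <<'E'
from h import *
s=snap('side','s9');a=s['pixels'][:,:,::-1]
cv2.imwrite('pics/s9c.png',cv2.resize(a[230:370,210:370],None,fx=4,fy=4,interpolation=cv2.INTER_CUBIC))
print(r.state()['tool_pos'],r.state()['contact_force'])
E
```

```text
[ 0.4949213  -0.2911349   0.03073022] [-0.3268806   0.60117701  2.56760619]
```

View pics/s9c.png

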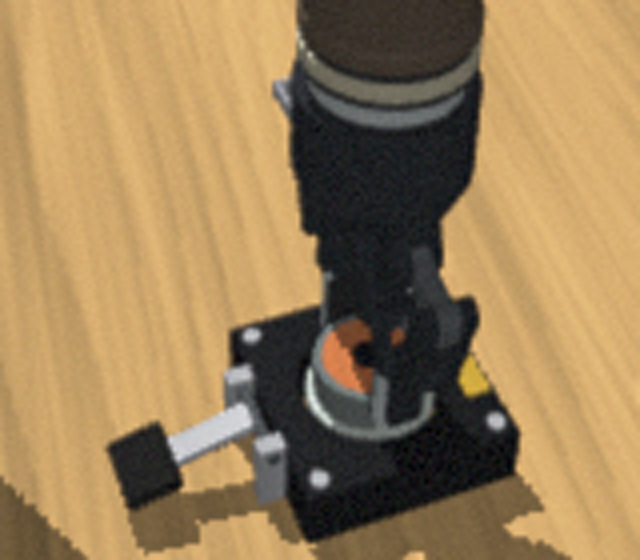

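>>> play_rows(targets="0 0 0.4 0 1;0 0 0.8 0 1;0 0 1.5 0 1;0 0 1.8 0 1;0 0 1.5 0 1;0.6 2 0 0 1;1.2 4 0 0 1;1.3 4.4 0 0 1;1.3 4.4 0 0 1;1.2 4 0 0 1;0.5 1.6 0 0 1;0 0 0 0 1")

```text
clock: 18.77
tool_pos: [0.5553, -0.0854, 0.09]
tcp_rot: [[-0.144, 0.99, -0.001], [0.99, 0.144, -0.0], [0.0, -0.001, -1.0]]
contact_force: [-0.2, -0.6, -1.8]
opening: 0.565
```

```bash
python3 - <<'E'
from h import *
s=snap('side','s10');a=s['pixels'][:,:,::-1]
cv2.imwrite('pics/s10c.png',cv2.resize(a[180:350,210:370],None,fx=3.5,fy=3.5,interpolation=cv2.INTER_CUBIC))
print(r.state()['tool_pos'],r.state()['contact_force'])
s=snap('wrist','w10')
E
```

```text
[ 0.55518125 -0.08648533  0.09003319] [-0.01130052  0.02012729 -1.84724662]
```

View pics/s10c.png

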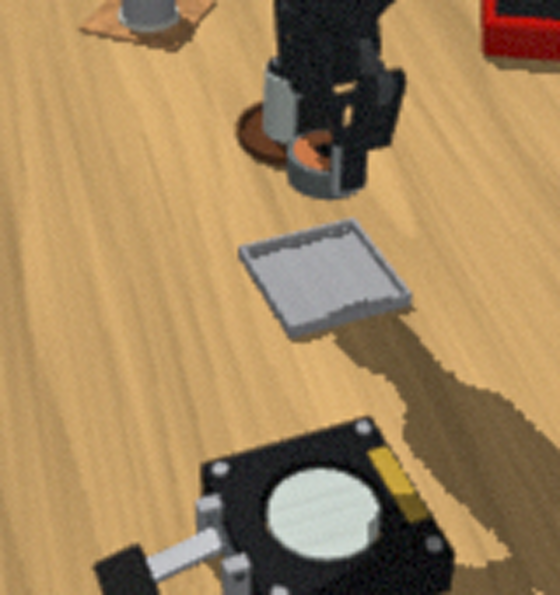

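View pics/w10.png

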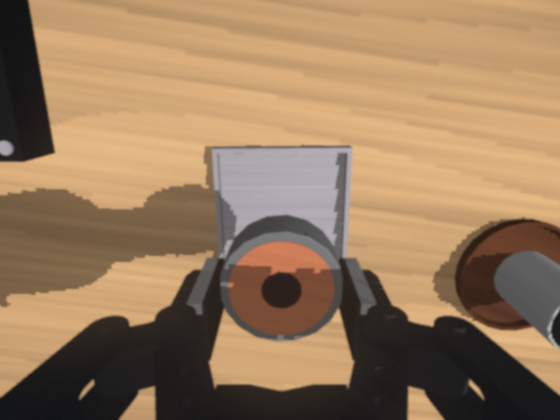

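>>> play_rows(targets="0.1 0 -2 0 1;0 0 -2.2 0 1;0 0 -1.8 0 1;0 0 -1 0 1;0 0 -0.6 0 1;0 0 -0.4 0 1;0 0 -0.2 0 1;0 0 0 0 1;0 0 0 0 1;0 0 0 0 0;0 0 0 0 -1;0 0 0 0 -1")

```text
clock: 20.38
tool_pos: [0.557, -0.0869, 0.0087]
tcp_rot: [[-0.141, 0.99, 0.001], [0.99, 0.141, -0.0], [-0.0, 0.001, -1.0]]
contact_force: [0.7, -0.2, -0.3]
opening: 0.959
```

>>> play_rows(targets="0 0 0 0 -1;0 0 1 0 -1;0 0 2 0 -1;0 0 3 0 -1;0 0 3 0 -1;0 0 1 0 -1;0 0 0 0 -1")

```text
clock: 21.25
tool_pos: [0.5574, -0.087, 0.1097]
tcp_rot: [[-0.141, 0.99, 0.003], [0.99, 0.141, -0.001], [-0.001, 0.003, -1.0]]
contact_force: [-0.1, 1.0, 0.2]
opening: 1.001
```

```bash
python3 - <<'E'
from h import *
s=snap('side','s11');a=s['pixels'][:,:,::-1]
cv2.imwrite('pics/s11c.png',cv2.resize(a[180:350,210:370],None,fx=3.5,fy=3.5,interpolation=cv2.INTER_CUBIC))
print(r.state()['tool_pos'],r.state()['contact_force'])
s=snap('wrist','w11')
E
```

```text
[ 0.55635452 -0.08676682  0.10839915] [-0.47731398  0.27663568  0.21806156]
```

View pics/s11c.png

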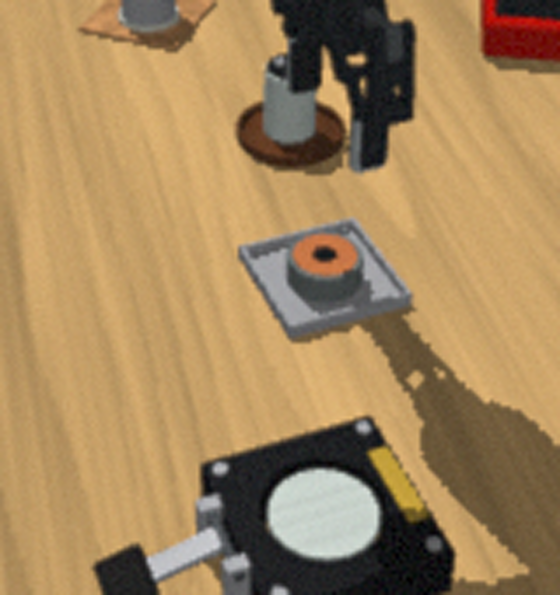

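View pics/w11.png

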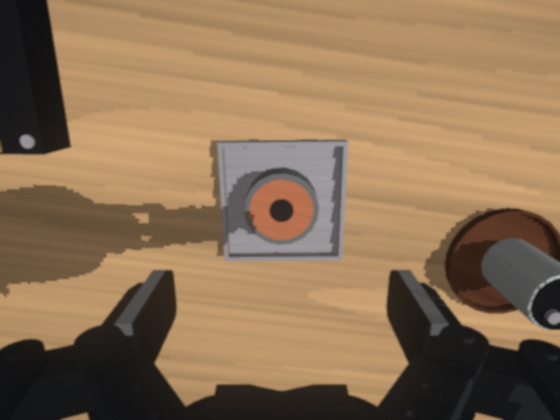

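>>> play_rows(targets="0.2 1.5 0.2 0 -1;0.4 3 0 0 -1;0.5 4 0 0 -1;0.5 4 0 0 -1;0.4 3 0 0 -1;0.2 1.5 0 0 -1;0 0 0 0 -1;0 0 0 0 -1;0 0 0 0 -1")

```text
clock: 22.48
tool_pos: [0.5784, 0.0821, 0.1102]
tcp_rot: [[-0.139, 0.99, -0.0], [0.99, 0.139, -0.0], [-0.0, -0.0, -1.0]]
contact_force: [-0.4, -1.4, 0.0]
opening: 1.006
```

```bash
python3 - <<'E'
from h import *
s=snap('wrist','w12');st=r.state();print(st['tool_pos'])
E
```

```text
[0.57848712 0.08217144 0.11025682]
```

View pics/w12.png

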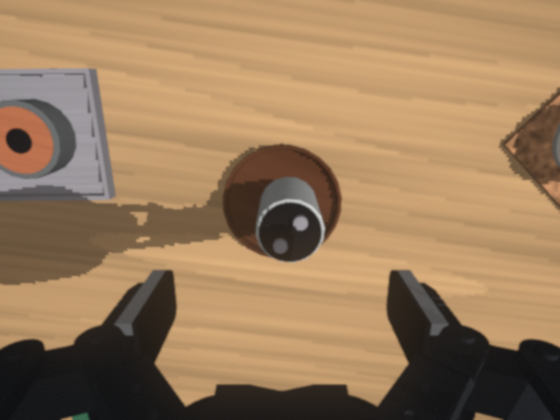

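```bash
python3 - <<'E'
from h import *
s=dict(np.load('pics/w12.npz'))
print('cap',ray(s,291,230,.059),'dish',ray(s,282,202,.01))
E
```

```text
cap [0.57806669 0.08789161 0.059     ] dish [0.57716256 0.08262862 0.01      ]
```

>>> play_rows(targets="0 0.35 -2 0 -1;0 0 -2.2 0 -1;0 0 -2 0 -1;0 0 -1.2 0 -1;0 0 -0.5 0 -1;0 0 0 0 -1;0 0 0 0 1;0 0 0 0 1;0 0 0 0 1;0 0 0 0 1;0 0 0 0 1;0 0 0 0 1")

```text
clock: 24.02
tool_pos: [0.5793, 0.0868, 0.0321]
tcp_rot: [[-0.141, 0.99, 0.001], [0.99, 0.141, 0.0], [-0.0, 0.001, -1.0]]
contact_force: [-0.4, 0.6, 5.6]
opening: 0.456
```

```bash
python3 - <<'E'
from h import *
s=snap('side','s13');a=s['pixels'][:,:,::-1]
cv2.imwrite('pics/s13c.png',cv2.resize(a[130:250,210:370],None,fx=4,fy=4,interpolation=cv2.INTER_CUBIC))
print(r.state()['tool_pos'],r.state()['contact_force'])
E
```

```text
[0.57932622 0.08681911 0.0321338 ] [-0.91896504  0.72244693  6.2967789 ]
```

View pics/s13c.png

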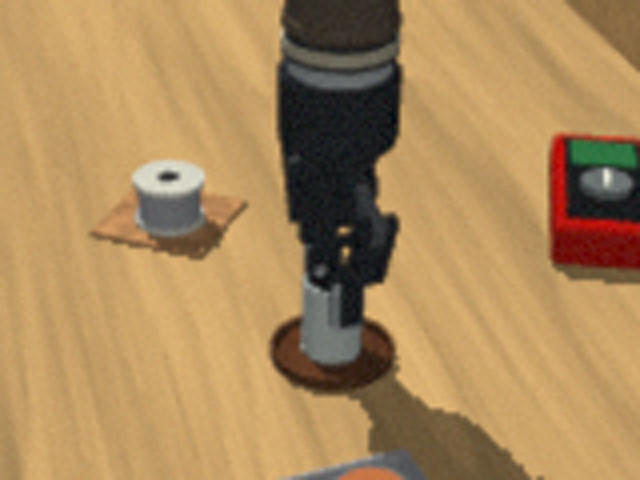

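>>> play_rows(targets="0 0 0.5 0 1;0 0 1 0 1;0 0 2 0 1;0 0 2.5 0 1;0 0 2 0 1;0 0 1 0 1;-0.5 -2.2 0 0 1;-0.8 -4 0 0 1;-1 -4.5 0 0 1;-1 -4.5 0 0 1;-1 -4.5 0 0 1;-1 -4.5 0 0 1", grip_force=50)

```text
clock: 25.58
tool_pos: [0.5232, -0.1574, 0.1201]
tcp_rot: [[-0.14, 0.99, -0.003], [0.99, 0.14, 0.0], [0.001, -0.003, -1.0]]
contact_force: [0.7, 0.3, -0.9]
opening: 0.45
```

>>> play_rows(targets="-1 -4.5 0 0 1;-1 -4.5 0 0 1;-0.7 -3 0 0 1;-0.2 -1.3 0 0 1;0 0 0 0 1;0 0 0 0 1;0 0 0 0 1")

```text
clock: 26.45
tool_pos: [0.4967, -0.287, 0.1211]
tcp_rot: [[-0.142, 0.99, -0.0], [0.99, 0.142, 0.001], [0.001, -0.0, -1.0]]
contact_force: [0.7, 0.8, -1.2]
opening: 0.454
```

```bash
python3 - <<'E'
from h import *
s=snap('side','s14');a=s['pixels'][:,:,::-1]
cv2.imwrite('pics/s14c.png',cv2.resize(a[200:370,200:370],None,fx=3.5,fy=3.5,interpolation=cv2.INTER_CUBIC))
print(r.state()['tool_pos'],r.state()['contact_force'])
s=snap('wrist','w14')
E
```

```text
[ 0.49675519 -0.28714923  0.12118173] [ 0.04224032 -0.3124315  -0.86869738]
```

View pics/s14c.png

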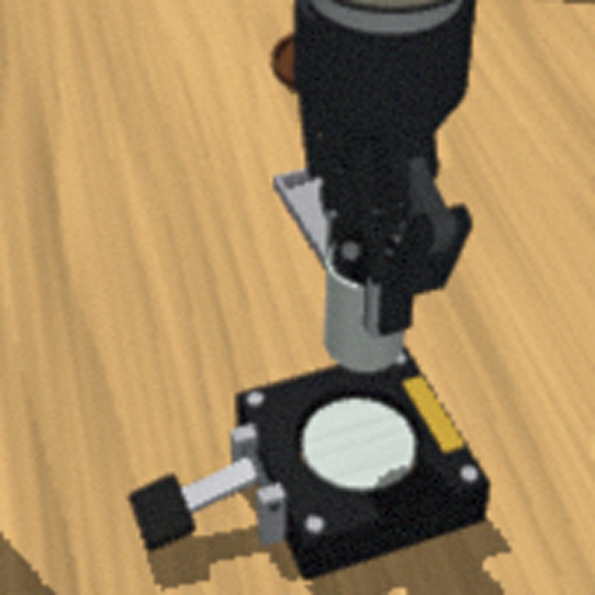

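View pics/w14.png

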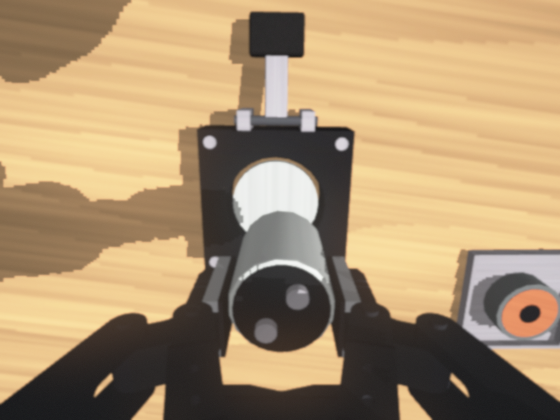

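>>> play_rows(targets="0 -0.4 -1.5 0 1;0 0 -2 0 1;0 0 -1.5 0 1;0 0 -0.8 0 1;0 0 -0.4 0 1;0 0 -0.4 0 1;0 0 -0.3 0 1;0 0 0 0 1;0 0 0 0 1")

```text
clock: 27.68
tool_pos: [0.4969, -0.2926, 0.0527]
tcp_rot: [[-0.141, 0.99, 0.001], [0.99, 0.141, -0.001], [-0.001, 0.001, -1.0]]
contact_force: [1.1, -0.3, -1.0]
opening: 0.453
```

```bash
python3 - <<'E'
from h import *
s=snap('side','s15');a=s['pixels'][:,:,::-1]
cv2.imwrite('pics/s15c.png',cv2.resize(a[200:370,200:370],None,fx=3.5,fy=3.5,interpolation=cv2.INTER_CUBIC))
print(r.state()['tool_pos'],r.state()['contact_force'])
E
```

```text
[ 0.49689446 -0.29257275  0.05265112] [ 0.5479195  -0.34534009 -0.5904576 ]
```

View pics/s15c.png

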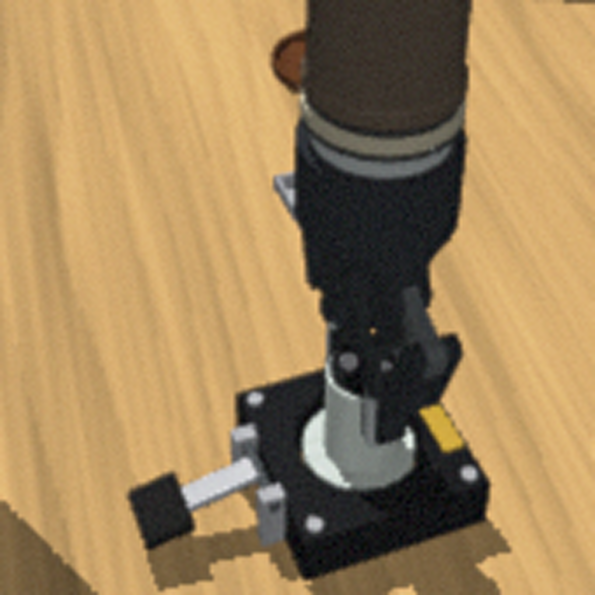

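```bash
python3 - <<'E'
from h import *
s=dict(np.load('pics/s15.npz'));a=s['pixels'][:,:,::-1]
cv2.imwrite('pics/s15d.png',cv2.resize(a[295:350,270:335],None,fx=10,fy=10,interpolation=cv2.INTER_CUBIC))
th=np.linspace(0,2*np.pi,60)
for z in (.026,):
  for c in [(.4965,-.291)]:
    print(proj(s,[[c[0],c[1],z]]))
    print(ray(s,359/3.5+200-.4,443/3.5+200-.4,.026))
E
```

```text
[[302.6719105 326.8278967]]
[ 0.49603584 -0.28934743  0.026     ]
```

View pics/s15d.png

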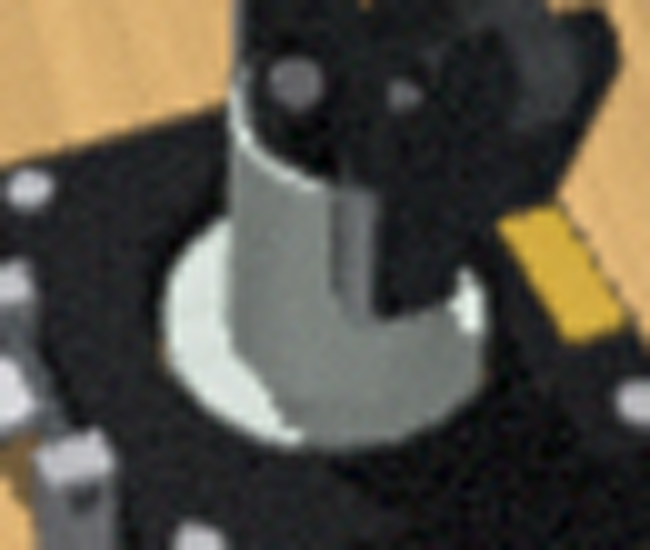

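```bash
python3 - <<'E'
from h import *
s=dict(np.load('pics/s15.npz'))
f=lambda x,y:(x/10+270-.45,y/10+295-.45)
for p in [(325,310),(347,345)]: print(ray(s,*f(*p),.026))
th=np.linspace(0,2*np.pi,48)
a=s['pixels'][:,:,::-1].copy();im=cv2.resize(a[295:350,270:335],None,fx=10,fy=10,interpolation=cv2.INTER_CUBIC)
def circ(c,R,z,col):
    q=proj(s,np.c_[c[0]+R*np.cos(th),c[1]+R*np.sin(th),0*th+z]);q=(q-[270,295]+.5)*10
    cv2.polylines(im,[q.astype(np.int32).reshape(-1,1,2)],True,col,1)
circ((.4965,-.290),.029,.026,(0,0,255));circ((.4965,-.290),.0325,.03,(0,255,255))
circ((.4969,-.2925),.020,.026,(255,0,0));circ((.4969,-.2925),.020,.081,(255,0,0))
cv2.imwrite('pics/s15e.png',im)
E
```

```text
[ 0.49622052 -0.28792554  0.026     ]
[ 0.49785498 -0.29650248  0.026     ]
```

View pics/s15e.png

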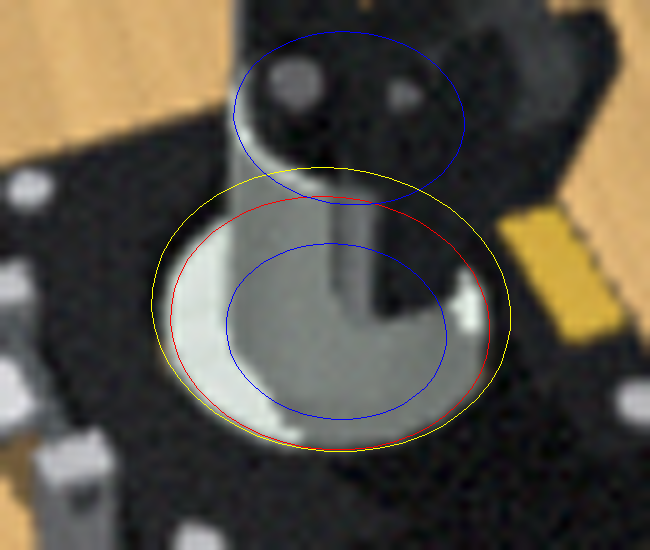

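>>> play_rows(targets="0 0.15 -0.3 0 1;0 0 -0.3 0 1;0 0 -0.3 0 1;0 0 -0.3 0 1;0 0 -0.2 0 1;0 0 -0.2 0 1;0 0 -0.1 0 1;0 0 0 0 1")

```text
clock: 28.72
tool_pos: [0.4972, -0.2911, 0.0361]
tcp_rot: [[-0.141, 0.99, 0.001], [0.99, 0.141, -0.001], [-0.001, 0.001, -1.0]]
contact_force: [-0.3, -1.6, 7.8]
opening: 0.455
```

>>> play_rows(targets="0 0 -0.1 0 1;0 0 -0.1 0 1;0 0 -0.1 0 1;0 0 0 0 1;0 0 0 0 1")

```text
clock: 29.35
tool_pos: [0.4974, -0.2911, 0.0359]
tcp_rot: [[-0.141, 0.99, 0.0], [0.99, 0.141, -0.0], [-0.0, 0.0, -1.0]]
contact_force: [-5.3, 0.2, 23.7]
opening: 0.453
```

```bash
python3 - <<'E'
from h import *
s=snap('side','s16');a=s['pixels'][:,:,::-1]
cv2.imwrite('pics/s16c.png',cv2.resize(a[260:370,210:350],None,fx=5,fy=5,interpolation=cv2.INTER_CUBIC))
print(r.state()['tool_pos'],r.state()['contact_force'])
E
```

```text
[ 0.49740745 -0.29112819  0.03597304] [-5.5276005   1.45839849 23.74121201]
```

View pics/s16c.png

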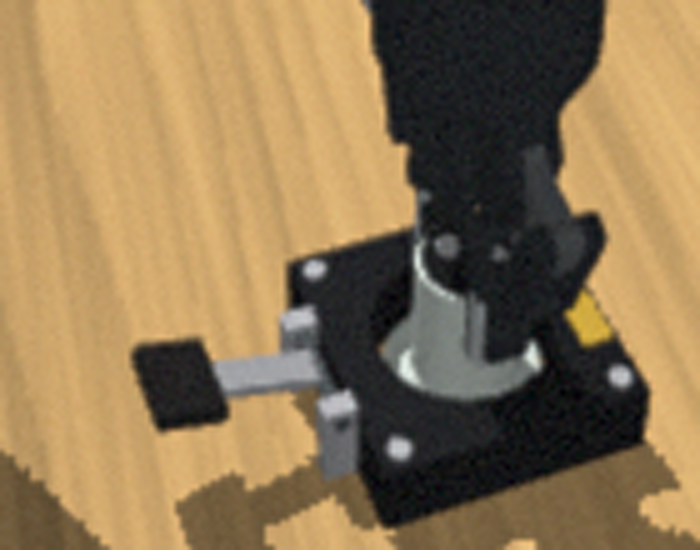

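>>> play_rows(targets="0 0 0.2 0 1;0 0 0 0 0.3;0 0 0 0 -0.5;0 0 0 0 -1;0 0 0 0 -1;0 0 0 0 -1;0 0 1.5 0 -1;0 0 3 0 -1;0 0 3 0 -1;0 0 1 0 -1;0 0 0 0 -1")

```text
clock: 30.78
tool_pos: [0.4971, -0.2912, 0.1204]
tcp_rot: [[-0.141, 0.99, 0.002], [0.99, 0.141, -0.001], [-0.002, 0.002, -1.0]]
contact_force: [-0.0, 0.3, -0.8]
opening: 0.998
```

```bash
python3 - <<'E'
from h import *
s=snap('side','s17');a=s['pixels'][:,:,::-1]
cv2.imwrite('pics/s17c.png',cv2.resize(a[260:370,210:350],None,fx=5,fy=5,interpolation=cv2.INTER_CUBIC))
print(r.state()['tool_pos'],r.state()['contact_force'])
s=snap('wrist','w17')
E
```

```text
[ 0.4963017  -0.29065064  0.11918921] [-0.2522148  -0.41271306  0.933544  ]
```

View pics/s17c.png

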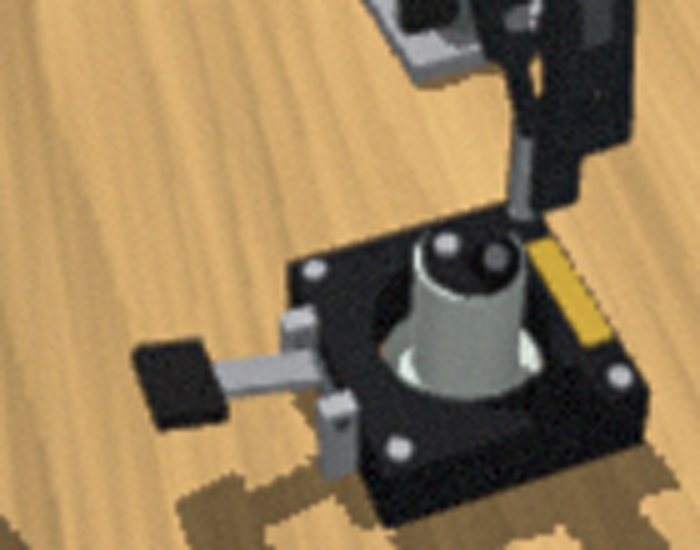

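View pics/w17.png

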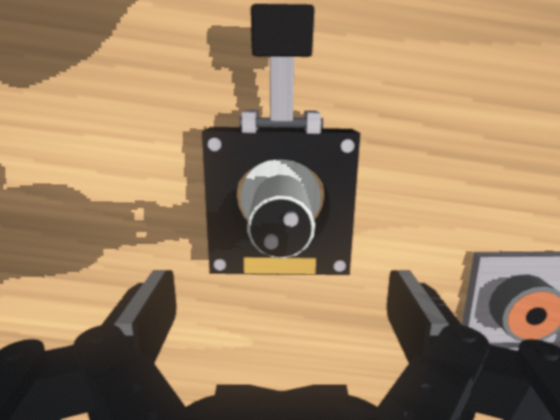

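Capacitor is home (lever back up; can top at (470,262) in the crop), upright. Now to the spool on the cork.

>>> play_rows(targets="0.1 3 0 0 -1;0.1 5 0 0 -1;0.1 5 0 0 -1;0.1 5 0 0 -1;0.1 5 0 0 -1;0.1 5 0 0 -1;0.1 5 0 0 -1;0.1 5 0 0 -1;0.1 5 0 0 -1;0.1 5 0 0 -1;0 5 0 0 -1;0 4.5 0 0 -1")

```text
clock: 32.38
tool_pos: [0.5052, 0.2855, 0.1175]
tcp_rot: [[-0.141, 0.99, -0.003], [0.99, 0.141, -0.001], [-0.001, -0.003, -1.0]]
contact_force: [0.6, -0.5, -0.4]
opening: 1.001
```

>>> play_rows(targets="0 0 -1 0 -1;0 0 0 0 -1;0 0 0 0 -1;0 0 0 0 -1")

```text
clock: 32.88
tool_pos: [0.5067, 0.2831, 0.1093]
tcp_rot: [[-0.139, 0.99, -0.0], [0.99, 0.139, -0.0], [-0.0, -0.0, -1.0]]
contact_force: [-0.5, -0.3, -0.1]
opening: 0.998
```

```bash
python3 - <<'E'
from h import *
s=snap('wrist','w18');print(r.state()['tool_pos'])
print('spool in', proj(s,[.5055,.2854,.04]))
E
```

```text
[0.50684216 0.28324567 0.10943128]
spool in [[284.98269803 217.15441773]]
```

View pics/w18.png

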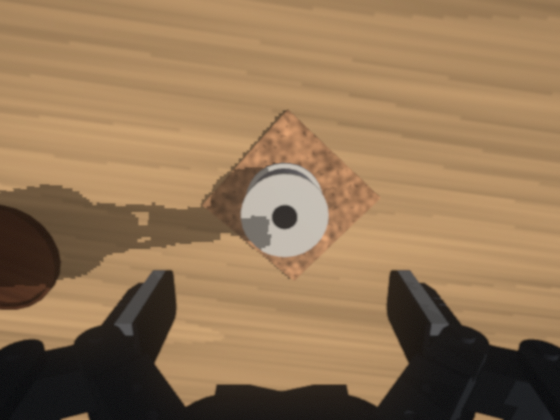

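>>> play_rows(targets="-0.1 0.2 -2.5 0 -1;0 0 -2.5 0 -1;0 0 -2.2 0 -1;0 0 -1.5 0 -1;0 0 -1 0 -1;0 0 0 0 -1;0 0 0 0 1;0 0 0 0 1;0 0 0 0 1;0 0 0 0 1;0 0 0 0 1;0 0 0 0 1", grip_force=40)

```text
clock: 34.42
tool_pos: [0.5064, 0.2864, 0.0136]
tcp_rot: [[-0.141, 0.99, 0.002], [0.99, 0.141, 0.0], [0.0, 0.002, -1.0]]
contact_force: [-1.0, -1.0, 6.4]
opening: 0.609
```

>>> play_rows(targets="0 0 0.5 0 1;0 0 1 0 1;0 0 1.5 0 1;0 0 2 0 1;0 0 1 0 1;0.7 -2 0 0 1;1.2 -3.5 0 0 1;1.5 -4.2 0 0 1;1.6 -4.5 0 0 1;1.3 -3.7 0 0 1;0.7 -2 0 0 1;0.2 -0.5 0 0 1")

```text
clock: 35.92
tool_pos: [0.5775, 0.0807, 0.0719]
tcp_rot: [[-0.138, 0.99, -0.001], [0.99, 0.138, 0.0], [0.0, -0.001, -1.0]]
contact_force: [-0.3, 0.9, -2.3]
opening: 0.606
```

>>> play_rows(targets="0 0 0 0 1;0 0 0 0 1;0 0 0 0 1")

```text
clock: 36.3
tool_pos: [0.5771, 0.0833, 0.0722]
tcp_rot: [[-0.142, 0.99, -0.0], [0.99, 0.142, 0.0], [0.0, -0.0, -1.0]]
contact_force: [-0.5, 0.4, -1.3]
opening: 0.604
```

```bash
python3 - <<'E'
from h import *
s=snap('side','s19');a=s['pixels'][:,:,::-1]
cv2.imwrite('pics/s19c.png',cv2.resize(a[130:250,210:370],None,fx=4,fy=4,interpolation=cv2.INTER_CUBIC))
print(r.state()['tool_pos'],r.state()['contact_force'])
s=snap('wrist','w19')
E
```

```text
[0.57721179 0.08321372 0.07225491] [-0.50321056  0.16474359 -2.78251934]
```

View pics/s19c.png

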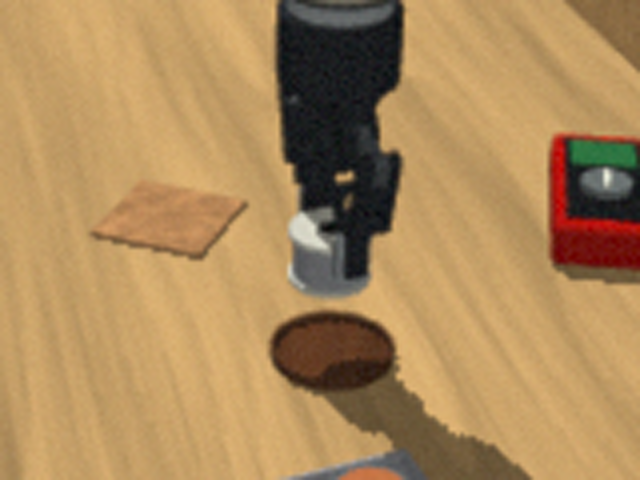

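View pics/w19.png

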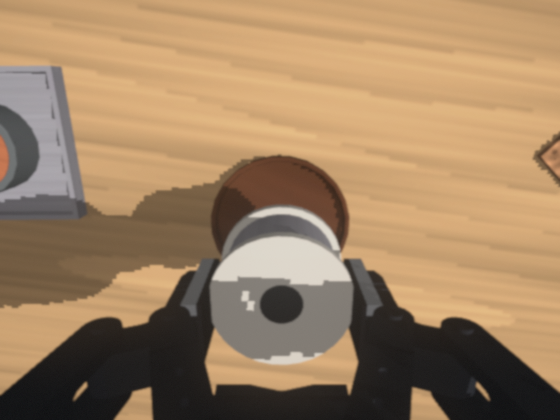

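>>> play_rows(targets="0.1 -0.1 -1.5 0 1;0 0 -1.8 0 1;0 0 -1.2 0 1;0 0 -0.7 0 1;0 0 -0.4 0 1;0 0 -0.2 0 1;0 0 0 0 1;0 0 0 0 1;0 0 0 0 0;0 0 0 0 -1;0 0 0 0 -1;0 0 0 0 -1")

```text
clock: 37.9
tool_pos: [0.5789, 0.0812, 0.0146]
tcp_rot: [[-0.141, 0.99, 0.001], [0.99, 0.141, 0.0], [-0.0, 0.001, -1.0]]
contact_force: [0.7, 0.7, -0.3]
opening: 1.002
```

>>> play_rows(targets="0 0 1 0 -1;0 0 2 0 -1;0 0 3 0 -1;0 0 3 0 -1;0 0 1 0 -1;0 0 0 0 -1;0 0 0 0 -1")

```text
clock: 38.78
tool_pos: [0.5775, 0.0811, 0.1133]
tcp_rot: [[-0.141, 0.99, -0.002], [0.99, 0.141, -0.0], [0.0, -0.002, -1.0]]
contact_force: [0.1, 0.0, 0.5]
opening: 0.998
```

```bash
python3 - <<'E'
from h import *
s=snap('wrist','w20');print(r.state()['tool_pos'])
s=snap('side','s20');a=s['pixels'][:,:,::-1]
cv2.imwrite('pics/s20c.png',cv2.resize(a[160:360,210:370],None,fx=3,fy=3,interpolation=cv2.INTER_CUBIC))
E
```

```text
[0.57730001 0.08112439 0.11287114]
```

View pics/s20c.png

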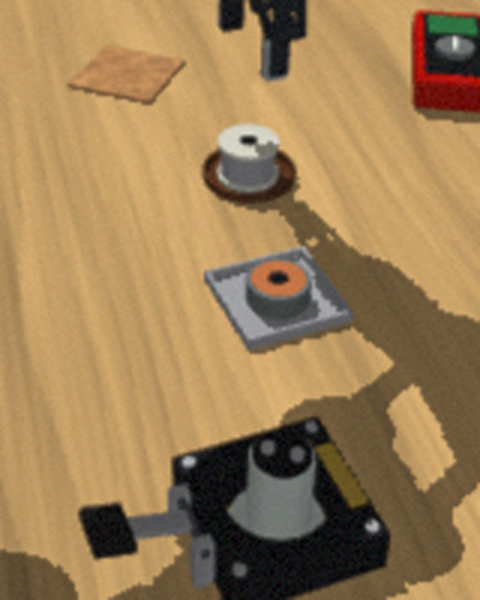

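View pics/w20.png

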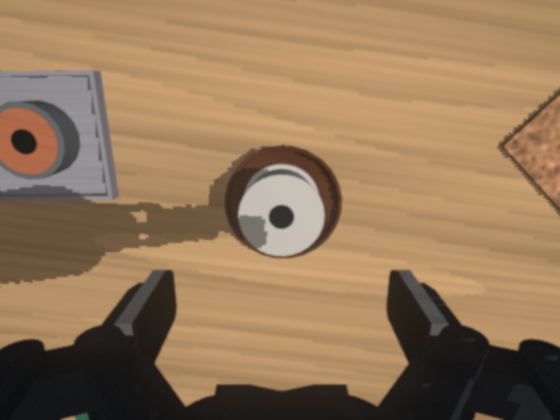

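>>> play_rows(targets="-1 1 2 0 -1;-2 3 2 0 -1;-2 4 2 0 -1;-2 4 1 0 -1;-2 4 0 0 -1;-2 4 0 0 -1;-1 2 0 0 -1;0 0 0 0 -1;0 0 0 0 -1")

```text
clock: 40.0
tool_pos: [0.4584, 0.3005, 0.1835]
tcp_rot: [[-0.141, 0.99, -0.001], [0.99, 0.141, -0.001], [-0.001, -0.001, -1.0]]
contact_force: [0.5, -0.8, 0.9]
opening: 1.003
```

```bash
python3 - <<'E'
from h import *
s=snap('top','t21');a=s['pixels'][:,:,::-1]
cv2.imwrite('pics/t21c.png',cv2.resize(a[160:280,225:425],None,fx=4,fy=4,interpolation=cv2.INTER_CUBIC))
w=dict(np.load('pics/w20.npz'));print('spool',ray(w,281.5,216.5,.04),'dish',ray(w,283,203,.01))
E
```

```text
spool [0.57737615 0.08145657 0.04      ] dish [0.57763476 0.08259339 0.01      ]
```

View pics/t21c.png

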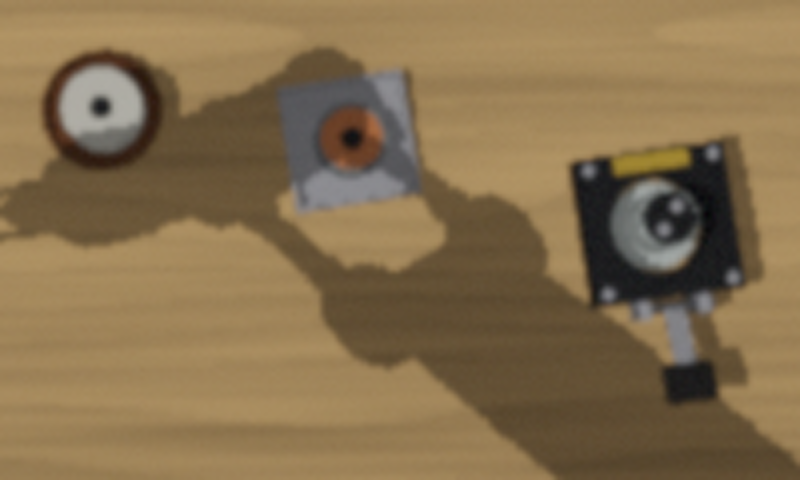

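```bash
python3 - <<'E'
from h import *
s=dict(np.load('pics/t21.npz'));f=lambda x,y:((x+.5)/4-.5+225,(y+.5)/4-.5+160)
print('cap',ray(s,*f(672,217),.063)[:2],'fix',np.mean([ray(s,*f(*p),.03)[:2] for p in [(589,172),(713,153),(733,277),(609,294)]],0))
print('choke',ray(s,*f(352,137),.023)[:2],'tray',np.mean([ray(s,*f(*p),.01)[:2] for p in [(277,90),(406,71),(421,192),(298,212)]],0))
E
```

```text
cap [ 0.49865914 -0.29345878] fix [ 0.49629192 -0.29272508]
choke [ 0.55749243 -0.08798273] tray [ 0.55606204 -0.08758947]
```

All within ~3 mm of their centres; handing in.

```bash
python3 - <<'E'
from h import *
print(r.close_job(), r.state()['clock'])
E
```

```text
the job is handed in; nothing more can be done
the job is handed in; nothing more can be done
```

I finished all the moves and handed the job in at about 40 s on the robot's clock. The hand-in gives no verdict, so the results below are from my own last checks.

- **Order of moves:** I pressed the ejector lever to its stop, which raised the choke, then set the spool aside on the cork. Next the choke went to the tray, the capacitor into the pocket, and the spool from the cork into the dish.
- **Choke:** it stands about 1.5 mm from the tray's centre.
- **Spool:** it stands about 1 mm from the dish's centre. I gripped it high, so the fingertips cleared the 10 mm walls and probably held only the top flange. It stayed upright each time it was carried.
- **Capacitor:** it stands about 2.5 mm from the fixture's centre. It met a firm stop at about 24 N with the lever back up, and its underside is at about 8 mm by the tool height, which is the lifter's lowest position.
- **All three:** they look upright in the pictures, and the gripper is open and clear of everything.

The cameras disagreed with each other by 2 to 4 mm when I located things, which is well inside the 15 mm tolerance. No check failed.

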